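# Reset the CO2 metering valve by clicks and open the shut-off

### The job

Reset the gas feed to the incubator: turn the black click dial of the metering valve clockwise until you feel it come up on its seat, finger-tight and never forced, then open it exactly six clicks and let go of it. Then swing the shut-off lever round until it lies in line with the tube, leaving the other things on the bench as they are.

Things in the scene. Friction and masses are not known exactly. Their poses are not given: they have to be found in the camera images.
- dial_centre (a point): Centre of the round black fluted dial of the metering valve: on its upright axis, half-way up, 100 mm above the bench. The dial is 44 mm across and 30 mm tall, has a white index line, and turns without rising; clockwise from above closes. Under it come a round bonnet and a brass block; within 70 mm of the axis nothing else reaches above 66 mm.
- dial_top (a point): Centre of the dial's top. Opening or closing, it clicks every 15 degrees: the torque climbs to 0.1 to 0.2 N m, drops (the dial runs ahead, pulling by as much the other way), then rises back through zero as it sits in the next notch. Let go between notches it springs into the nearest. It starts 2 to 7 clicks open and has 12; where the index line points when closed differs each time.
- valve_block (a point): Centre of the brass valve block (42 x 46 x 36 mm, top 66 mm above the bench) under the dial, which holds the soft seat. Closing, the last click snaps the dial onto the seat; past it nothing clicks and the torque only climbs, some 0.1 N m per 4 degrees. 0.2 to 0.35 N m on the dial is finger-tight; 0.45 or more ruins the seat. The first click back is the one off the seat.
- bonnet: The round steel bonnet under the dial, 41 mm across, 18 mm tall, fixed; origin at the centre of its underside, 66 mm above the bench, on the dial's axis, z up. It is round: its heading differs each time.
- lever_pivot (a point): Upright pivot axis of the shut-off lever, 125 mm along the steel tube from the dial's axis (the gauge is on the other side of the dial), at the lever's half height, about 83 mm above the bench. The tube below it runs straight on under the dial.
- lever_end (a point): Point on the lever's black sleeve, 75 mm from the pivot, on its middle line and at half height. The lever reaches 90 mm from its pivot; the sleeve (from 38 to 90 mm out) is 16 mm wide and 11 mm tall, its underside 78 mm above the bench, with nothing taller than 66 mm around it but the dial. It turns flat, moves at about 2 N at its end and stays where it is left.
- shutoff (a joint): Angle of the shut-off lever: 0 shut, square across the tube and pointing to the robot's side of the station; 1.571 rad open, in line with the tube and pointing away from the dial. It opens anticlockwise seen from above, with a stop at either end.
- spanner: Loose flat steel spanner 170 mm long, 8 mm thick, lying on the bench on the robot's side of the gas station, along it; origin under its middle. Leave alone.
- fitting: Loose brass hose fitting standing on its hexagon, 22 mm across, 31 mm tall, on the bench behind the gas station; origin at the centre of its underside. Leave alone.
- dishes: Stack of three culture dishes, 94 mm across, 45 mm tall, loose on the bench behind the gas station; origin at the centre of its underside. Leave alone.

How it is judged:
By the outcome, as a careful person would: the job done as asked, in the order asked, and still so for the second after the job is handed in, with the robot touching nothing.
It also fails if it takes over 72 s, if anything falls off the work surface, if the arm or the gripper's body presses on something with over 40 N, if the wrist force passes 120 N, or if a joint passes its speed limit or range.

### The arm

A 6-joint arm with a two-finger parallel gripper is mounted at the origin on the work surface. World frame = base frame: x ahead of the robot, y to its left, z up, the work surface at z = 0. Lengths are in m, angles in rad, forces in N, time in s.
With the tool pointing down it reaches from about 0.35 to 0.8 m from the base axis. Payload 7.3 kg.
Tool frame: the origin (TCP) lies between the finger pads; the fingertips stand 25 mm ahead of it and the grasp point (between the pads) lies 6 mm ahead of it (r.tip_extent is the distance from the TCP to the fingertips, in m); z points along the fingers, y is the direction in which the jaws open and shut (so a half turn about z gives the same grasp; the last joint's range is limited). The gripper opens to 85 mm and grips with 20 to 120 N. Pads are 22 mm wide; open, the fingers measure 114 mm over their backs; the gripper's body (76 mm by 85 mm) begins 54 mm behind the grasp point. The pads swing forward as they close: fully open they stand 13 mm farther back than shut.
Start: joints at [0.992, 0.342, 1.524, -0, 1.275, -0.146], TCP at [0.22, 0.477, 0.226] pointing down, gripper open.
Joint ranges: [-2.53, 2.53], [-0.77, 2.02], [0.04, 2.7], [-1, 4.14], [0.28, 2.66], [-3.11, 3.11]. Speed limits (rad/s): [2.57, 2.57, 3.14, 3.14, 3.14, 3.14].

### API

Orientations are given as a unit quaternion [x, y, z, w].
In Python, from workcell import r, command_gripper, optics gives the robot as it stands. The module is installed in compiled form; this text tells all that it offers. Calls block until the motion is done:
- r.reach(position, orientation): joint-space move of the TCP to a pose.
- r.move_straight(position, orientation=None, speed=0.15, max_force=None): straight line of the TCP; orientation=None keeps the orientation; speed is the mean speed in m/s. With max_force (N) it stops when the force on the tool has changed by that much, and returns True; else False.
- r.movej(angles): joint-space move.
- command_gripper(opening, force=None): finger opening in m; force is the grip in N (None keeps the last); returns when the fingers have stopped.
- r.hold(seconds).
- r.solve_ik(position, orientation): joint angles nearest the present ones, or None.
- r.read_state(): the state.
- optics.get_image(name): name is "scene" or "top" or "wrist"; returns (picture, depth): 480x640x3 uint8, red, green, blue; 480x640 float32, m along the optical axis (not along the pixel's ray), 0 where there is no reading.
- optics.camera_model(name): a dict with "K" (3x3 intrinsics, pixels), "R" (3x3) and "t" (3): a world point X has camera coordinates R X + t; the wrist camera has in their place "tool_from_camera" (4x4, takes a point from camera to tool coordinates, whose origin is the TCP and whose axes are the flange's). Camera axes: x right, y down, z forward; pixel columns grow to the right and rows downward; lengths in m; the calibration is good to about 2 mm. The wrist camera is an equidistant fisheye: a pixel r from the principal point sees the ray r / f radians off the axis. A picture is of the moment at which its call begins: read the wrist's pose just before it. camera_model takes no time and is no camera call.
A pose or a line that the arm cannot do raises r.PlanningError and nothing moves.
- r.finish_job(): hands the job in, once; it reports no verdict.
The state is a dict: "time_s": time; "joint_positions": joint angles; "dq": joint speeds; "tau": joint torques, N m; "eef_pos": TCP position; "eef_rot": TCP orientation; "contact_force": force on the tool from outside, world axes, zero at the start; "torque": the same for the moment, N m; "grip_width": finger opening in m.
Only numpy, scipy, OpenCV 4.12 (cv2) and the standard library are available. Lean on these libraries where they do the work, as an engineer would, in place of code of your own. Each camera call takes 0.05 s, during which the arm holds its last target. There are 200 camera calls.

## Working session

There is one attempt and no reset: what is moved stays moved. The work goes in short steps, each a Python script; the robot and the scene stay as the last script left them, time stands still between calls to the robot, and variables do not carry over. Pictures are saved under pics/ and viewed, about 8 in all and at most 12, crops included, and the job is handed in when it is done.

```bash
mkdir -p pics
python3 - <<'E'
from workcell import r, optics
import cv2, numpy as np
for n in ("scene","top"):
    im,d=optics.get_image(n); cv2.imwrite(f"pics/{n}0.png",im[:,:,::-1]); np.savez(f"{n}0.npz",im=im,d=d,**{k:np.array(v) for k,v in optics.camera_model(n).items()})
    print(n,{k:np.round(v,3).tolist() for k,v in optics.camera_model(n).items()})
s=r.read_state();print(s); print(optics.camera_model("wrist"), r.tip_extent)
E
```

```text
scene {'K': [[561.839, 0.0, 312.687], [0.0, 561.839, 231.408], [0.0, 0.0, 1.0]], 'R': [[-0.193, 0.981, -0.005], [0.572, 0.108, -0.813], [-0.797, -0.159, -0.582]], 't': [0.043, -0.28, 1.3]}
top {'K': [[557.323, 0.0, 322.644], [0.0, 557.323, 241.061], [0.0, 0.0, 1.0]], 'R': [[0.008, -0.999, -0.041], [-0.991, -0.003, -0.133], [0.132, 0.042, -0.99]], 't': [0.081, 0.612, 0.779]}
{'time_s': 0.1, 'joint_positions': array([ 9.92000067e-01,  3.42644036e-01,  1.52490872e+00,  1.04986635e-05,
        1.27541300e+00, -1.45958961e-01]), 'dq': array([-0.00189617, -0.0027061 , -0.00326177, -0.00017239,  0.00201344,
       -0.00048351]), 'tau': array([ 1.32188987e-03, -4.34447265e+01, -2.46491629e+01, -1.76309186e-04,
        4.66418162e-03, -8.72779715e-08]), 'eef_pos': array([0.21996744, 0.4762976 , 0.2255046 ]), 'eef_rot': array([ 2.14734645e-01,  9.76672187e-01, -6.40185848e-04, -2.48076763e-04]), 'contact_force': array([ 0.80896022,  0.42783964, -0.80807083]), 'torque': array([-0.00980651, -0.02784459,  0.05363414]), 'grip_width': 0.08541310250357663}
{'K': array([[371.64829954,   0.        , 317.83922497],
       [  0.        , 371.64829954, 236.52144141],
       [  0.        ,   0.        ,   1.        ]]), 'tool_from_camera': array([[-6.66034923e-04, -9.55592636e-01, -2.94690126e-01,
         7.49618427e-02],
       [ 9.99999776e-01, -6.19152461e-04, -2.52391360e-04,
         3.42176565e-04],
       [ 5.87252083e-05, -2.94690228e-01,  9.55592835e-01,
        -1.47989271e-01],
       [ 0.00000000e+00,  0.00000000e+00,  0.00000000e+00,
         1.00000000e+00]])} 0.025
```

View pics/top0.png

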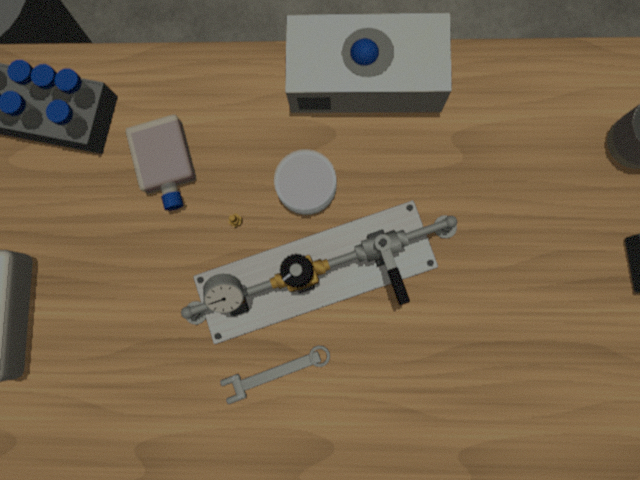

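View pics/scene0.png

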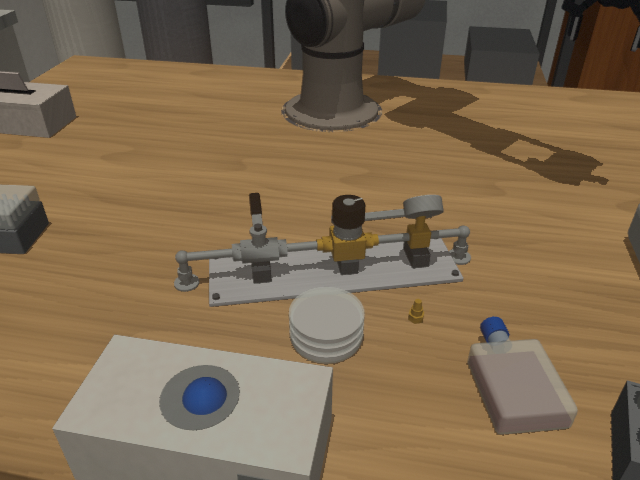

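The top view shows the dial at about (297,272), the gauge at (224,295), the lever pivot at (383,243) and the lever tip at about (405,302). The scene view agrees. Next I'll measure these points.

```bash
cat > h.py <<'E'
import numpy as np, cv2
def ray(m,uv,z):
    K,R,t=m["K"],m["R"],m["t"]; d=R.T@np.linalg.solve(K,[uv[0],uv[1],1]); c=-R.T@t
    return c+d*(z-c[2])/d[2]
def cloud(m):
    d=m["d"]; v,u=np.mgrid[:480,:640]; K=m["K"]
    P=np.stack([(u-K[0,2])/K[0,0]*d,(v-K[1,2])/K[1,1]*d,d],-1); P=(P-m["t"])@m["R"]; P[d==0]=np.nan
    return P
E
python3 - <<'E'
from h import *
for n,bd,bl,bp in (("top",(262,245,335,300),(375,250,420,312),(365,228,400,258)),("scene",(325,190,375,235),(240,185,275,225),(240,215,275,245))):
    m=dict(np.load(n+"0.npz")); P=cloud(m); im=m["im"].astype(int)
    dark=(im.max(2)<60)
    def box(b): k=np.zeros((480,640),bool); k[b[1]:b[3],b[0]:b[2]]=1; return k
    top=box(bd)&(P[...,2]>.105)&(P[...,2]<.125)
    q=P[top]; (c,rad)=cv2.minEnclosingCircle(q[:,:2].astype(np.float32)); print(n,"dial top",q.mean(0).round(4),np.median(q[:,2]).round(4),len(q),"circ",np.round(c,4),rad)
    v,u=np.nonzero(top);(c2,r2)=cv2.minEnclosingCircle(np.c_[u,v].astype(np.float32)); print("   ray",ray(m,c2,.115).round(4),c2,r2)
    sl=box(bl)&dark&(P[...,2]>.07); q=P[sl]; print("sleeve",q.mean(0).round(4),len(q)); 
    if len(q)>5:
        w,V=np.linalg.eigh(np.cov(q[:,:2].T)); print("  dir",V[:,1],"len",np.ptp(q[:,:2]@V[:,1]),"wid",np.ptp(q[:,:2]@V[:,0]))
    lv=box(bp)&(P[...,2]>.074); q=P[lv]; print("pivot region",q.mean(0).round(4),len(q),q[:,2].max())
m=dict(np.load("top0.npz"));P=cloud(m)
print("pivot ray",ray(m,(382,242),.09)); print("gauge ray",ray(m,(224,295),.09),P[290:300,218:230,2].max())
im=m["im"][:,:,::-1]
cv2.imwrite("pics/crop.png",np.hstack([cv2.resize(im[245:305,265:335],None,fx=5.7,fy=5.7,interpolation=cv2.INTER_CUBIC),cv2.resize(im[225:310,360:425],(262,342),interpolation=cv2.INTER_CUBIC)]))
E
```

```text
top dial top [0.5627 0.1167 0.1152] 0.1153 879 circ [0.5632 0.117 ] 0.022964298725128174
   ray [0.5626 0.117  0.115 ] (295.625, 270.375) 17.015716552734375
sleeve [ 0.5441 -0.021   0.0886] 414
  dir [-0.94455952 -0.32834024] len 0.04995542505118089 wid 0.015317029041837876
pivot region [ 0.6001 -0.0019  0.0846] 304 0.09247663391847738
scene dial top [0.5716 0.1178 0.1148] 0.1162 663 circ [0.5661 0.117 ] 0.023208482190966606
   ray [0.5735 0.1182 0.115 ] (348.14306640625, 206.92210388183594) 16.650245666503906
sleeve [ 0.5506 -0.0199  0.09  ] 206
  dir [-0.94253988 -0.33409365] len 0.052103466623211914 wid 0.014317548077972447
pivot region [ 0.6021 -0.0025  0.0847] 317 0.09260449341021265
pivot ray [6.0448886e-01 1.6179483e-04 9.0000000e-02]
gauge ray [0.53009806 0.21783443 0.09      ] 0.12268696295554873
```

View pics/crop.png

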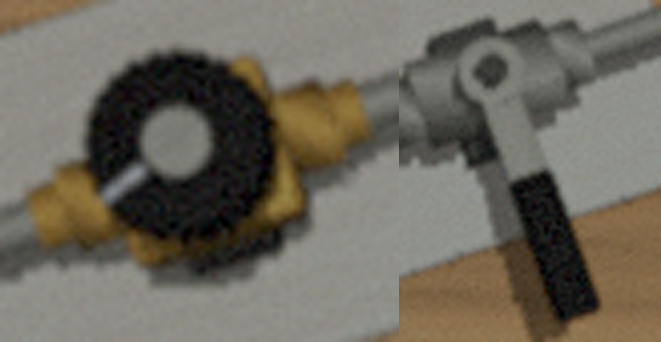

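The crop shows the dial hub at about (180,145) in crop pixels, with the white index pointing lower-left (a world heading of about 121°). The lever is square across the tube. The dial axis is about (0.563, 0.117) and the pivot about (0.6045, 0.000). They are 124 mm apart, against 125 mm given. I'll hover over the dial and refine its position with the wrist camera.

```bash
cat >> h.py <<'E'
from workcell import r, optics, command_gripper
from scipy.spatial.transform import Rotation as Ro
def q(h): h=np.radians(h); return [np.cos(h/2),np.sin(h/2),0,0]
def wimg():
    s=r.read_state(); im,d=optics.get_image("wrist"); return s,im
def wray(s,uv,z):
    m=optics.camera_model("wrist");K=m["K"];T=np.array(m["tool_from_camera"])
    a=np.array([uv[0]-K[0,2],uv[1]-K[1,2]])/K[0,0]; th=np.hypot(*a)
    d=np.r_[a/max(th,1e-9)*np.sin(th),np.cos(th)]
    R=Ro.from_quat(s["eef_rot"]).as_matrix(); c=R@T[:3,3]+s["eef_pos"]; d=R@T[:3,:3]@d
    return c+d*(z-c[2])/d[2]
E
python3 - <<'E'
from h import *
r.reach([0.563,0.117,0.20],q(176))
s,im=wimg(); print(s["time_s"],s["joint_positions"].round(3),s["eef_pos"],s["contact_force"],s["torque"])
cv2.imwrite("pics/w1.png",im[:,:,::-1])
j=s["joint_positions"].copy(); j[5]+=.1; r.movej(j); s2=r.read_state(); print("dt for .1rad",s2["time_s"]-s["time_s"], s2["eef_pos"]-s["eef_pos"], s2["eef_rot"], s["eef_rot"],s2["torque"])
E
```

```text
1.9083 [ 0.073  0.454  1.424  0.     1.264 -1.429] [0.56272396 0.11787115 0.20008186] [ 0.38204877 -0.04771503 -0.34365385] [ 0.01283003 -0.02856361  0.06984617]
dt for .1rad 0.2999999999999998 [-0.00020387  0.00080128  0.00012761] [8.24842096e-02 9.96592354e-01 1.77239916e-04 6.35145135e-05] [ 3.44508629e-02  9.99406384e-01  1.29672577e-04 -8.10084060e-06] [-0.06011027  0.0065512   0.01543189]
```

View pics/w1.png

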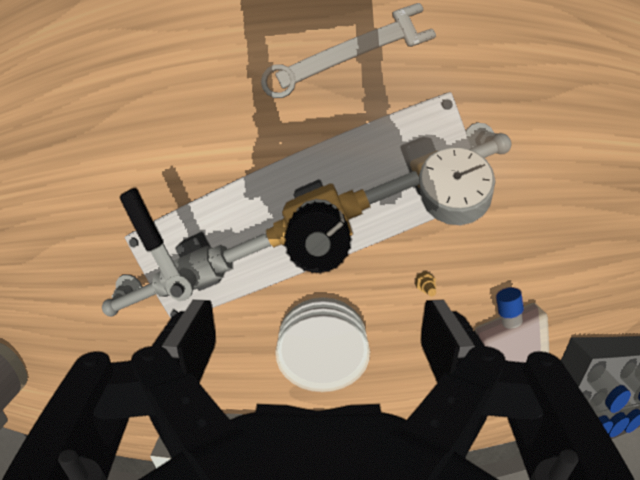

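The wrist view shows the dial hub at about (318,244), with its index up-right towards (338,226), and the lever and gauge clear of the fingers. I'll locate the hub numerically.

Run:
```python
from h import *
im=cv2.imread("pics/w1.png"); s=r.read_state()
s=dict(eef_pos=np.array([0.56272396,0.11787115,0.20008186]),eef_rot=np.array([3.44508629e-02,9.99406384e-01,1.29672577e-04,-8.10084060e-06]))
g=cv2.cvtColor(im,cv2.COLOR_BGR2GRAY)
k=((g>70)&(g<175)).astype(np.uint8); sub=np.zeros_like(k); sub[228:262,300:334]=k[228:262,300:334]
n,l,st,c=cv2.connectedComponentsWithStats(sub)
for i in range(1,n):
    if st[i,4]>50: print(st[i],c[i],wray(s,c[i],.115),wray(s,c[i],.118))
dk=np.zeros_like(k); dk[195:280,275:360]=(g<45)[195:280,275:360]
cn=max(cv2.findContours(dk,0,1)[0],key=cv2.contourArea); print(cv2.minEnclosingCircle(cn),cv2.boundingRect(cn))
for hub in ((318,244),(317.5,243)):
  a=wray(s,(337,229),.115)-wray(s,hub,.115); print("index heading",np.degrees(np.arctan2(a[1],a[0])))
print(wray(s,(177,289),.09),"pivot")
# idle noise of the torque
T=[]
for _ in range(10): r.hold(.02); x=r.read_state(); T.append(np.r_[x["contact_force"],x["torque"]])
T=np.array(T); print(T.mean(0).round(3),T.std(0).round(3)); print(x["time_s"])
```

```text
[306 228  28  28 474] [318.28691983 242.93881857] [0.56417626 0.11828224 0.115     ] [0.56319615 0.11834556 0.118     ]
((318.14471435546875, 236.8101806640625), 35.23880386352539) (284, 202, 67, 71)
index heading 125.73644432184602
index heading 123.0579492160486
[0.60367953 0.00144097 0.09      ] pivot
[-0.001  0.055 -0.055 -0.011  0.006  0.009] [0.309 0.489 0.676 0.031 0.024 0.019]
2.375
```

```bash
cat >> h.py <<'E'
def ft(n=5,dt=.02):
    T=[]
    for _ in range(n):
        r.hold(dt); x=r.read_state(); T.append(np.r_[x["contact_force"],x["torque"]])
    return np.mean(T,0)
E
python3 - <<'E'
from h import *
command_gripper(0.065)
r.reach([0.5635,0.1177,0.16],q(176)); r.hold(.2)
print(r.read_state()["eef_pos"])
print("touch",r.move_straight([0.5635,0.1177,0.109],q(176),speed=.08,max_force=8)); r.hold(.2)
s=r.read_state(); print(s["eef_pos"],s["joint_positions"].round(3),ft(8).round(3))
command_gripper(0.03,force=40)
s=r.read_state(); print(s["grip_width"],s["eef_pos"],ft(8).round(3),s["time_s"])
E
```

```text
[0.56439173 0.11777078 0.16167804]
touch False
[0.56383459 0.11771786 0.10957983] [ 0.073  0.546  1.539  0.     1.055 -1.428] [ 0.171  0.14   0.047  0.008 -0.003  0.005]
0.029684220332395348 [0.56408694 0.11726402 0.10988427] [-0.498 -1.921  5.222 -0.391  0.104 -0.017] 4.75
```

Run:
```python
from h import *
im,_=optics.get_image("scene"); s,w=wimg()
cv2.imwrite("pics/g1.png",np.hstack([cv2.resize(im[140:290,240:450,::-1],(588,420)),cv2.resize(w[150:450,200:440,::-1],(200,250))[0:250].repeat(1,0) if 0 else cv2.copyMakeBorder(cv2.resize(w[180:320,240:400,::-1],(210,184)),0,236,0,0,0)]))
print(s["grip_width"])
```

```text
0.030192194347002908
```

View pics/g1.png

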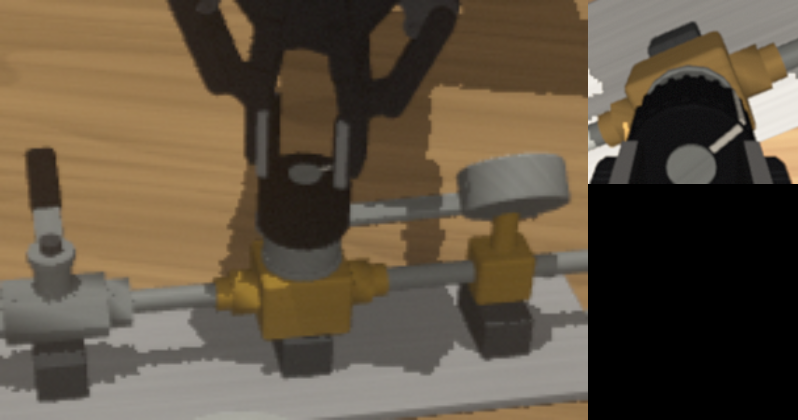

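The scene shows the fingers at the dial's sides, but the width reads 30 mm on a 44 mm dial. I'll look closer with the wrist camera.

Run:
```python
from h import *
s,w=wimg(); cv2.imwrite("pics/g2.png",cv2.resize(w[190:430,180:460,::-1],(700,600),interpolation=cv2.INTER_CUBIC))
im,d=optics.get_image("top"); m=dict(np.load("top0.npz")); m["d"]=d; P=cloud(m)
print(s["eef_pos"],s["grip_width"],ft(5).round(3))
```

```text
[0.56406694 0.11728694 0.10985644] 0.03015416407277886 [-0.45  -2.181  4.988 -0.411  0.097  0.006]
```

View pics/g2.png

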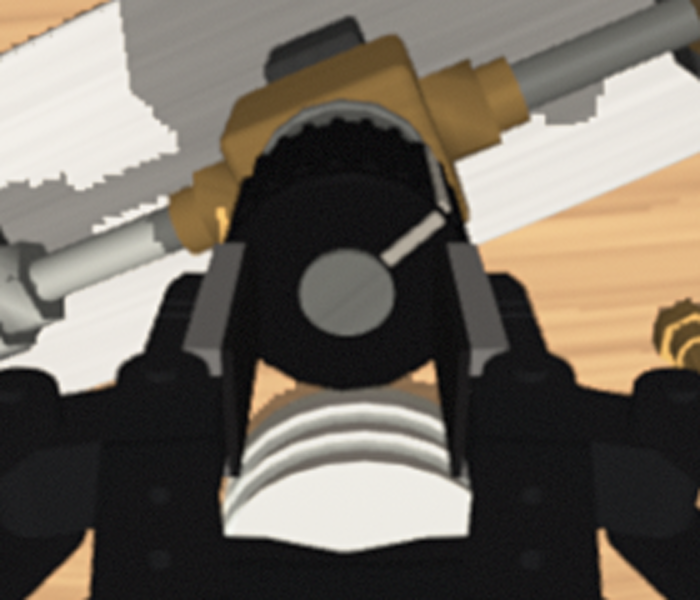

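The pads do hold the dial across its centre: the hub is at (347,292) in the crop with a pad on each side. The width reading looks like actuator travel. I'll command a fully closed grip, limited by force, then turn clockwise in small steps while logging the moment.

```bash
cat >> h.py <<'E'
def turn(deg,step,stop):
    """turn joint 6 (+ = clockwise from above) in steps; stop(log) ends it"""
    j=r.read_state()["joint_positions"].copy() if not hasattr(turn,"j") else turn.j
    log=[]
    for _ in range(int(round(abs(deg)/step))):
        j[5]+=np.radians(step)*np.sign(deg); r.movej(j); f=ft(3,.015); s=r.read_state()
        log.append((np.degrees(j[5]),np.degrees(s["joint_positions"][5]),f[5],np.hypot(f[0],f[1])))
        if stop(log): break
    turn.j=j
    for a in log: print("%.1f %.1f Tz %.3f Fxy %.1f"%a)
    np.save("j.npy",j); print("t",s["time_s"],"grip",s["grip_width"])
    return log
E
python3 - <<'E'
from h import *
command_gripper(0.0,force=45); s=r.read_state(); print(s["grip_width"],ft(6).round(3),s["joint_positions"])
turn(24,3,lambda L:L[-1][2]>.24)
E
```

```text
9.66288607915164e-05 [-5.500e-02 -2.011e+00  7.232e+00 -2.850e-01  1.800e-02 -3.000e-03] [ 7.24586997e-02  5.45373515e-01  1.53784770e+00 -5.92652527e-04
  1.05532786e+00 -1.42816905e+00]
-78.8 -78.9 Tz -0.010 Fxy 0.5
-75.8 -75.9 Tz 0.006 Fxy 0.3
-72.8 -73.0 Tz 0.007 Fxy 0.7
-69.8 -70.0 Tz -0.008 Fxy 0.3
-66.8 -67.0 Tz -0.004 Fxy 0.4
-63.8 -64.0 Tz -0.021 Fxy 0.6
-60.8 -61.0 Tz -0.004 Fxy 0.3
-57.8 -58.0 Tz 0.028 Fxy 0.3
t 8.0667 grip 0.00015399208935769208
```

Run:
```python
from h import *
im,d=optics.get_image("scene"); s,w=wimg()
cv2.imwrite("pics/g3.png",np.hstack([cv2.resize(im[140:290,270:420,::-1],(400,400)),cv2.resize(w[190:430,200:440,::-1],(400,400),interpolation=cv2.INTER_CUBIC)]))
print(s["grip_width"],s["eef_pos"],s["eef_rot"])
```

```text
-1.7146802090514143e-05 [0.56457657 0.11742878 0.1103562 ] [2.41047139e-01 9.70512184e-01 2.30072082e-04 1.52460268e-03]
```

View pics/g3.png

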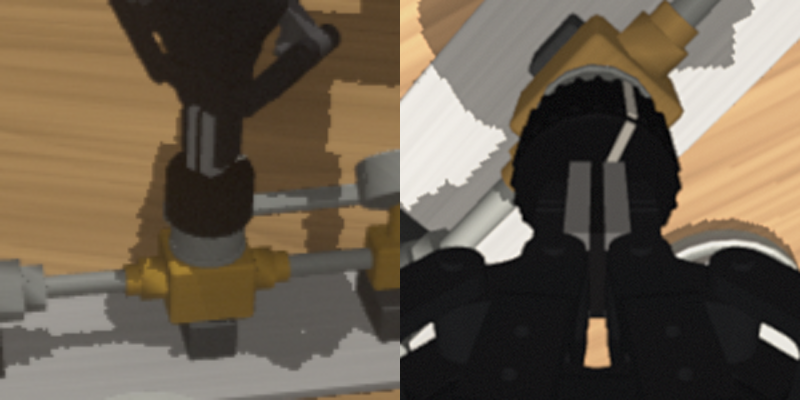

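The fingers have closed on top of the dial instead of around it, so the fingertips are higher than I assumed. I'll measure the tip position with the wrist depth before doing anything else.

```bash
cat >> h.py <<'E'
def wpt(s,d,uv):
    m=optics.camera_model("wrist");K=m["K"];T=np.array(m["tool_from_camera"])
    a=np.array([uv[0]-K[0,2],uv[1]-K[1,2]])/K[0,0]; th=np.hypot(*a); z=d[int(round(uv[1])),int(round(uv[0]))]
    c=np.r_[a/th*np.tan(th)*z,z]; p=T[:3,:3]@c+T[:3,3]
    return p, Ro.from_quat(s["eef_rot"]).apply(p)+s["eef_pos"]
E
python3 - <<'E'
from h import *
s=r.read_state(); im,d=optics.get_image("wrist")
for n,uv in dict(padL_tip=(307,289),padL_mid=(306,305),padL_low=(304,325),padR_tip=(330,289),padR_mid=(330,308),dialtop=(300,275),dialtop2=(345,275),rim=(285,300),block=(318,202)).items():
    p,wld=wpt(s,d,uv); print(n,d[uv[1],uv[0]].round(4),"tool",p.round(4),"world",wld.round(4))
imt,dt=optics.get_image("top"); m=dict(np.load("top0.npz")); m["d"]=dt; P=cloud(m)
print("top cam dial pts",np.round([P[270,287],P[262,295],P[280,292],P[275,305]],4))
print(s["grip_width"])
E
```

```text
padL_tip 0.1511 tool [ 0.0099 -0.0041 -0.0099] world [0.5538 0.1184 0.1202]
padL_mid 0.1344 tool [ 0.0114 -0.004  -0.027 ] world [0.5525 0.1193 0.1373]
padL_low 0.1222 tool [ 0.0106 -0.0043 -0.04  ] world [0.553  0.1186 0.1503]
padR_tip 0.1491 tool [ 0.0108  0.0052 -0.0118] world [0.5574 0.1271 0.1221]
padR_mid 0.1335 tool [ 0.0108  0.0047 -0.0281] world [0.5572 0.1267 0.1384]
dialtop 0.1538 tool [ 0.0144 -0.0071 -0.0057] world [0.5485 0.1179 0.116 ]
dialtop2 0.1543 tool [ 0.0142  0.0116 -0.0053] world [0.5575 0.1344 0.1156]
rim 0.1579 tool [ 0.0024 -0.0138 -0.0052] world [0.556  0.1063 0.1155]
block 0.2184 tool [0.0301 0.0004 0.0667] world [0.5384 0.1319 0.0435]
top cam dial pts [[0.5353 0.0919 0.4593]
 [0.5408 0.086  0.4622]
 [0.5287 0.0891 0.4503]
 [0.5321 0.0793 0.4544]]
-3.9633334453827085e-05
```

Run:
```python
from h import *
m=optics.camera_model("wrist");K=m["K"];T=np.array(m["tool_from_camera"])
for uv in ((213,302),(425,302),(193,302),(213,340)):
    a=np.array([uv[0]-K[0,2],uv[1]-K[1,2]])/K[0,0]; th=np.hypot(*a); dd=T[:3,:3]@np.r_[a/th*np.sin(th),np.cos(th)]; o=T[:3,3]
    k=(np.sign(dd[1])*.0427-o[1])/dd[1]; print(uv,(o+k*dd).round(4))
s0=r.read_state(); p=s0["eef_pos"].copy(); p[2]+=.05
r.move_straight(p,s0["eef_rot"],speed=.1); r.hold(.1)
s=r.read_state(); im,d=optics.get_image("wrist"); sc,_=optics.get_image("scene")
cv2.imwrite("pics/g4.png",np.hstack([cv2.resize(sc[100:250,270:420,::-1],(400,400)),cv2.resize(im[190:430,200:440,::-1],(400,400),interpolation=cv2.INTER_CUBIC)]))
print(s["eef_pos"],ft(3).round(2))
col=d[180:330,306]; rows=range(180,330,6)
for v in rows: 
    if d[v,306]>0: print(v,wpt(s,d,(306,v))[0].round(4))
```

```text
(213, 302) [ 0.0061 -0.0427 -0.0156]
(425, 302) [ 0.0085  0.0427 -0.0205]
(193, 302) [ 0.0175 -0.0427 -0.0382]
(213, 340) [-0.0081 -0.0427 -0.0225]
[0.56396136 0.11742048 0.15937623] [-0.2  -0.04  0.25 -0.05  0.01  0.03]
180 [ 0.0307 -0.0093  0.151 ]
186 [ 0.0257 -0.0093  0.1516]
192 [ 0.0249 -0.0086  0.1283]
198 [ 0.0223 -0.0083  0.1183]
204 [ 0.0225 -0.0077  0.0965]
210 [ 0.0192 -0.0076  0.0927]
216 [ 0.0209 -0.0068  0.0695]
222 [ 0.0204 -0.0065  0.0572]
228 [ 0.0198 -0.0061  0.0466]
234 [ 0.0171 -0.0061  0.0445]
240 [ 0.0142 -0.0061  0.0427]
246 [ 0.0103 -0.0062  0.0443]
252 [ 0.0074 -0.0061  0.0426]
258 [ 0.0039 -0.0062  0.0425]
264 [ 0.0008 -0.0062  0.0417]
270 [-0.0031 -0.0063  0.0423]
276 [-0.0073 -0.0063  0.0438]
282 [-0.0111 -0.0064  0.0439]
288 [ 0.0105 -0.0045 -0.0101]
294 [ 0.0104 -0.0044 -0.0156]
300 [ 0.0102 -0.0042 -0.0204]
306 [ 0.0107 -0.004  -0.0263]
312 [ 0.0107 -0.0039 -0.031 ]
318 [ 0.0102 -0.0038 -0.0343]
324 [ 0.0104 -0.0037 -0.0389]
```

View pics/g4.png

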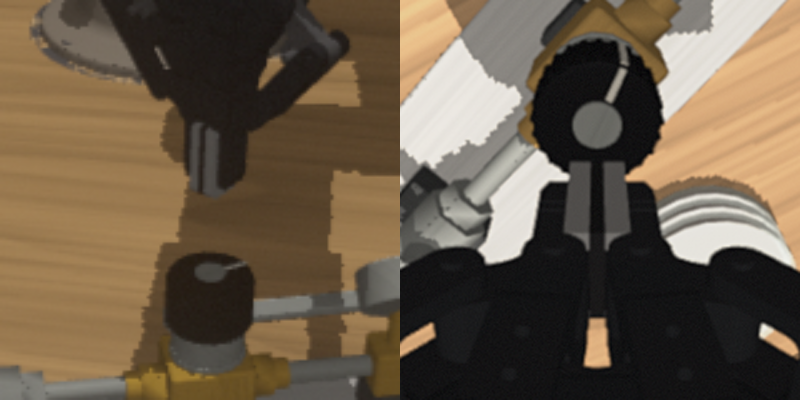

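The tips sit about 6 mm behind the reported TCP when shut, by both wrist depth and contact with the dial top. That is about 31 mm short of the stated 25 mm ahead. The dial hasn't moved: its index is still at about 125°. I'll regrip with that correction, approaching under a force guard.

Run:
```python
from h import *
command_gripper(0.068,force=45)
r.reach([0.5635,0.1177,0.15],q(176)); r.hold(.1)
hit=r.move_straight([0.5635,0.1177,0.076],q(176),speed=.06,max_force=6); r.hold(.15)
s=r.read_state(); print("touch",hit,s["eef_pos"],ft(4).round(3))
if not hit:
    command_gripper(0.035,force=45); s=r.read_state(); print(s["grip_width"],s["eef_pos"],ft(6).round(3),s["joint_positions"].round(4),s["time_s"])
```

```text
touch False [0.56371466 0.11773673 0.07636137] [ 0.085 -0.054 -0.307  0.039 -0.005 -0.007]
0.04299050051536103 [0.56353173 0.11746101 0.07636263] [-1.622 -1.801  4.5   -0.332  0.259 -0.014] [ 7.2600e-02  5.8720e-01  1.5716e+00 -4.0000e-04  9.8260e-01 -1.4282e+00] 12.3417
```

Run:
```python
from h import *
turn(125,2.5,lambda L:L[-1][2]>.235 or (len(L)>6 and max(abs(a[2]) for a in L)<.05) or L[-1][3]>12)
```

```text
-79.3 -79.4 Tz 0.064 Fxy 1.8
-76.8 -76.9 Tz 0.026 Fxy 1.5
-74.3 -74.4 Tz -0.092 Fxy 1.1
-71.8 -71.9 Tz -0.150 Fxy 1.4
-69.3 -69.4 Tz -0.116 Fxy 0.9
-66.8 -66.9 Tz -0.053 Fxy 1.2
-64.3 -64.4 Tz 0.085 Fxy 0.8
-61.8 -61.9 Tz 0.027 Fxy 1.3
-59.3 -59.4 Tz -0.109 Fxy 1.5
-56.8 -56.9 Tz -0.131 Fxy 0.9
-54.3 -54.4 Tz -0.125 Fxy 2.4
-51.8 -51.9 Tz -0.053 Fxy 2.2
-49.3 -49.4 Tz 0.078 Fxy 3.3
-46.8 -46.9 Tz 0.008 Fxy 3.4
-44.3 -44.4 Tz -0.047 Fxy 4.0
-41.8 -41.9 Tz -0.117 Fxy 4.0
-39.3 -39.4 Tz -0.166 Fxy 5.4
-36.8 -36.9 Tz -0.071 Fxy 5.4
-34.3 -34.4 Tz 0.056 Fxy 5.1
-31.8 -31.9 Tz 0.020 Fxy 5.4
-29.3 -29.4 Tz -0.059 Fxy 5.2
-26.8 -26.9 Tz -0.140 Fxy 4.8
-24.3 -24.4 Tz -0.155 Fxy 5.5
-21.8 -21.9 Tz -0.075 Fxy 5.4
-19.3 -19.4 Tz 0.022 Fxy 5.7
-16.8 -16.9 Tz 0.051 Fxy 6.0
-14.3 -14.4 Tz 0.110 Fxy 5.8
-11.8 -11.9 Tz 0.204 Fxy 5.1
-9.3 -9.4 Tz 0.291 Fxy 5.4
t 21.1417 grip 0.043099158167327165
```

It seated after 4 clicks: about 62° with four clear drops, then a steady climb to 0.29 N m (limit 0.35). The seat notch is at a joint 6 angle of about −20°, so six clicks open is about −110°.

Run:
```python
from h import *
turn.j=np.load("j.npy")
turn(-(110-9.3)-.2,2.523,lambda L:L[-1][3]>14)
```

```text
-11.9 -12.0 Tz 0.225 Fxy 5.2
-14.4 -14.5 Tz 0.101 Fxy 5.4
-16.9 -17.0 Tz 0.077 Fxy 5.9
-19.4 -19.5 Tz 0.046 Fxy 4.9
-21.9 -22.0 Tz -0.032 Fxy 5.4
-24.5 -24.5 Tz -0.074 Fxy 5.7
-27.0 -27.1 Tz 0.038 Fxy 5.3
-29.5 -29.6 Tz 0.181 Fxy 5.3
-32.0 -32.1 Tz 0.042 Fxy 5.4
-34.6 -34.7 Tz 0.131 Fxy 5.3
-37.1 -37.2 Tz -0.027 Fxy 4.9
-39.6 -39.7 Tz -0.057 Fxy 5.0
-42.1 -42.2 Tz 0.009 Fxy 4.9
-44.6 -44.7 Tz 0.130 Fxy 4.5
-47.2 -47.2 Tz 0.184 Fxy 4.9
-49.7 -49.7 Tz 0.120 Fxy 5.6
-52.2 -52.1 Tz -0.025 Fxy 4.9
-54.7 -54.6 Tz -0.020 Fxy 5.4
-57.3 -57.2 Tz 0.065 Fxy 5.0
-59.8 -59.7 Tz 0.131 Fxy 5.0
-62.3 -62.2 Tz 0.189 Fxy 4.6
-64.8 -64.7 Tz 0.101 Fxy 4.5
-67.4 -67.2 Tz -0.012 Fxy 5.1
-69.9 -69.8 Tz -0.089 Fxy 4.8
-72.4 -72.3 Tz 0.030 Fxy 4.4
-74.9 -74.8 Tz 0.058 Fxy 4.1
-77.4 -77.4 Tz 0.193 Fxy 3.9
-80.0 -79.9 Tz 0.101 Fxy 3.9
-82.5 -82.4 Tz -0.037 Fxy 3.8
-85.0 -84.9 Tz -0.054 Fxy 3.0
-87.5 -87.4 Tz 0.031 Fxy 2.7
-90.1 -90.0 Tz 0.043 Fxy 2.0
-92.6 -92.5 Tz 0.137 Fxy 1.4
-95.1 -95.0 Tz 0.137 Fxy 1.7
-97.6 -97.5 Tz -0.036 Fxy 0.4
-100.2 -100.1 Tz -0.011 Fxy 0.5
-102.7 -102.6 Tz 0.092 Fxy 1.5
-105.2 -105.1 Tz 0.111 Fxy 1.2
-107.7 -107.6 Tz 0.181 Fxy 2.2
-110.2 -110.1 Tz 0.076 Fxy 3.0
t 33.1417 grip 0.043035793099957836
```

Six clear torque cycles on the way back. I'll settle into the notch, release, retreat and check the index, which should be at about 125 + 30 = 155°.

Run:
```python
from h import *
turn.j=np.load("j.npy"); turn(-1.6,1.6,lambda L:0)
command_gripper(0.068); s=r.read_state(); p=s["eef_pos"].copy(); p[2]=.19
r.move_straight(p,s["eef_rot"],speed=.15); r.hold(.1)
s,im=wimg(); cv2.imwrite("pics/w5.png",im[:,:,::-1]); print(s["time_s"],s["eef_pos"],s["eef_rot"])
g=cv2.cvtColor(im,cv2.COLOR_RGB2GRAY)
sub=np.zeros_like(g); sub[195:275,280:360]=((g>65))[195:275,280:360]
n,l,st,c=cv2.connectedComponentsWithStats(sub)
for i in range(1,n):
    if st[i,4]>20: print(st[i],c[i])
top,_=optics.get_image("top"); cv2.imwrite("pics/top5.png",top[:,:,::-1])
cv2.imwrite("pics/w5c.png",cv2.resize(im[160:320,230:410,::-1],(720,640))[:600])
```

```text
-111.8 -111.8 Tz -0.067 Fxy 3.4
t 33.4417 grip 0.0429957094902065
34.8167 [0.56268391 0.11768594 0.18872906] [-2.25057157e-01  9.74344579e-01  1.90972152e-04 -1.37184505e-03]
[ 280  195   80   80 3093] [323.24603944 228.28354349]
```

View pics/w5c.png

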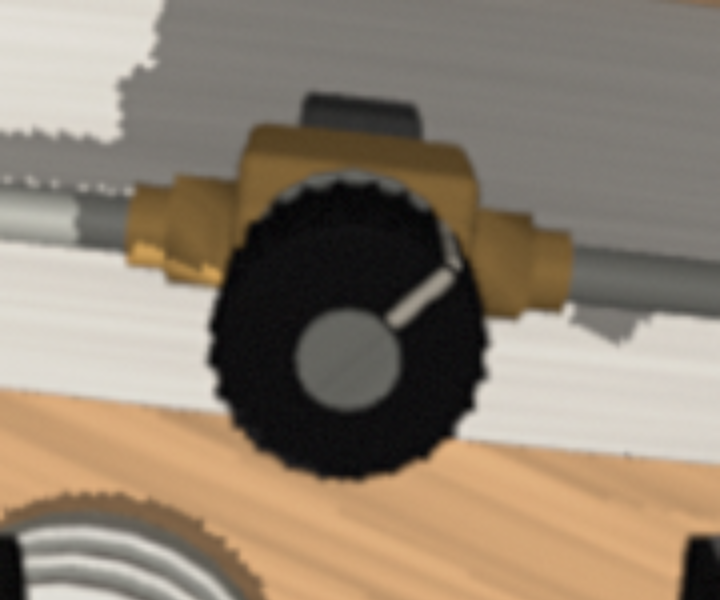

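The index is now at about 156° (tool heading 206° minus about 50°), against 125° at the start. That is 2 clicks more than the original 4, so it is six open. Next is the lever: straddle the sleeve loosely and swing it round to its stop.

Run:
```python
from h import *
pv=np.array([.6043,.0003]); rho=.072
def pose(th,z): a=np.radians(th); return [pv[0]+rho*np.cos(a),pv[1]+rho*np.sin(a),z],q(th+180)
th=-160.8
r.reach(*pose(th,.15)); command_gripper(.036); r.hold(.1)
p,o=pose(th,.061); hit=r.move_straight(p,o,speed=.08,max_force=6); r.hold(.1)
s=r.read_state(); print("touch",hit,s["eef_pos"],ft(3).round(2),s["joint_positions"].round(2),s["time_s"])
if not hit:
    command_gripper(.026,force=20); print(ft(3).round(2))
    end=-70.8+4.5
    for t in list(np.arange(th+8,end-9,8))+list(np.arange(end-8,end+7,2)):
        p,o=pose(t,.061); st=r.move_straight(p,o,speed=.06 if t<end-9 else .03,max_force=12); f=ft(3,.015)
        tang=f[:2]@[-np.sin(np.radians(t)),np.cos(np.radians(t))]; print(round(t,1),st,"Ft %.1f Fxy %.1f"%(tang,np.hypot(*f[:2])))
        if st or abs(tang)>7: break
    print(r.read_state()["time_s"],t); np.save("t.npy",t)
```

```text
touch False [ 0.53667568 -0.02342139  0.06154593] [ 0.34  0.36  0.13 -0.03 -0.02  0.01] [-0.19  0.55  1.7   0.    0.89  1.05] 39.3333
[-0.55 -0.37  0.44 -0.    0.    0.01]
-152.8 False Ft 0.3 Fxy 0.3
-144.8 False Ft 0.1 Fxy 0.1
-136.8 False Ft -0.5 Fxy 0.6
-128.8 False Ft -0.2 Fxy 0.3
-120.8 False Ft -0.4 Fxy 0.5
-112.8 False Ft -0.2 Fxy 0.3
-104.8 False Ft -0.2 Fxy 0.4
-96.8 False Ft 0.2 Fxy 0.2
-88.8 False Ft 0.0 Fxy 0.2
-80.8 False Ft 0.0 Fxy 0.3
-74.3 False Ft 0.3 Fxy 0.4
-72.3 False Ft -0.3 Fxy 0.3
-70.3 False Ft -0.1 Fxy 0.3
-68.3 False Ft -0.0 Fxy 0.1
-66.3 False Ft -2.3 Fxy 2.3
-64.3 False Ft -11.7 Fxy 11.8
45.3333 -64.3
```

Contact with the end stop came about where predicted. I'll back off, lift clear and check.

Run:
```python
from h import *
pv=np.array([.6043,.0003]); rho=.072
def pose(th,z): a=np.radians(th); return [pv[0]+rho*np.cos(a),pv[1]+rho*np.sin(a),z],q(th+180)
p,o=pose(-67.0,.061); r.move_straight(p,o,speed=.03); print(ft(4).round(2))
command_gripper(.034); r.move_straight(pose(-67.0,.17)[0],o,speed=.12)
r.reach([.40,-.05,.25],o); r.hold(.2)
im,d=optics.get_image("top"); s=r.read_state(); print(s["time_s"],ft(3).round(2))
cv2.imwrite("pics/top6.png",im[:,:,::-1])
m=dict(np.load("top0.npz")); a0=m["im"].astype(int); m["d"]=d; P=cloud(m); i=im.astype(int)
k=(i.max(2)<60)&(P[...,2]>.07)&(P[...,2]<.1); k[:, :385]=0; k[:200]=0; k[260:]=0; k[:,470:]=0
Q=P[k]; w,V=np.linalg.eigh(np.cov(Q[:,:2].T)); print("sleeve",Q.mean(0),len(Q),V[:,1],"deg",np.degrees(np.arctan2(V[1,1],V[0,1])), "len",np.ptp(Q[:,:2]@V[:,1]), "from pivot",np.degrees(np.arctan2(*(Q.mean(0)[:2]-pv)[::-1])))
cv2.imwrite("pics/fin.png",cv2.resize(im[140:410,180:480,::-1],(660,594),interpolation=cv2.INTER_CUBIC))
```

```text
[ 0.45 -0.01  0.01 -0.01 -0.   -0.  ]
48.2 [-0.    0.05 -0.26 -0.   -0.01  0.02]
sleeve [ 0.6248731  -0.06063912  0.08825609] 414 [-0.34957285  0.93690919] deg 110.4611910130344 len 0.09021566354831026 from pivot -71.34527110122009
```

View pics/fin.png

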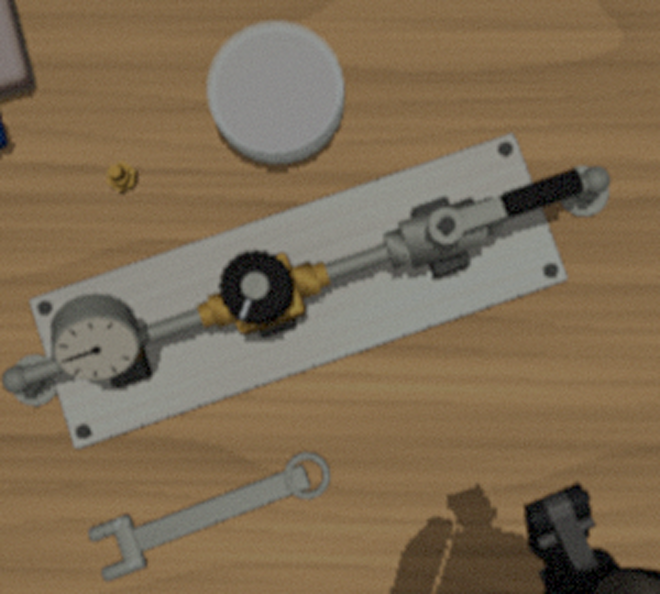

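The lever lies in line with the tube, the index is at about 157°, and the spanner, fitting and dishes look undisturbed. The arm is clear, so I'll hand it in.

```bash
python3 -c "
from workcell import r
print(r.finish_job())"
```

```text
the job is handed in; nothing more can be done
None
```

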